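# Take up the grate hoist's brake through its adjuster slot

## Task

Take the small flat-bladed lever out of its wooden stand and put its blade down through the slot in the top of the hoist's brake adjuster, then push the star wheel round towards the +y end of the slot, one tooth per stroke, until the arm on its axle bites on the brake shoe and the wheel will go no further. Confirm the bite by leaning on that tooth at about 12 N for half a second, never forcing the wheel (22 N is too much), then put the lever back, fully home in its stand, and leave the other things on the counter where they are.

Things in the scene. Friction and masses are not known exactly. Their poses are not given: they have to be found in the camera images.
- adjuster: Brake adjuster of the grate hoist, fixed: grey steel box 38 (x) x 104 (y) x 93 mm high, clear cover on its +x face, dark base plate 130 x 140 x 6 mm, winding drum 82 mm across sticking out 53 mm at -x, lower than the box. Origin at the underside below the wheel's axle; x along the axle, y along the slot, z up; yaw within +-0.35 rad.
- slot (a point): Centre of the slot's mouth, in the flat top of the adjuster: 0, -9, 93 mm in its frame. The slot is 16 mm wide (x -8 to +8) and 40 mm long (y -29 to +11 in the adjuster's frame), through a plate 4 mm thick; the star wheel's teeth pass 3 mm below the plate.
- starwheel: Star wheel in the adjuster. Origin on its axle, 52 mm above the adjuster's underside, mid-thickness; turns about the adjuster's x axis. 8 straight steel teeth 45 degrees apart, tip radius 34, root radius 22, each 6 mm wide, 12 mm thick (x). Its z axis points along one tooth and along the brass arm. It drags evenly (2 to 3 N at a tooth) and stays where left; pushed back it turns back.
- brass_end (a point): Near the end of the brass arm on the wheel's axle, 28 mm from the axle, 13 mm to +x of the teeth, behind the clear cover; the arm is 8 mm wide with round ends, 32 mm long. Its angle from straight up, counted towards the adjuster's +y, starts at -0.60 to 0.15 rad and must grow, to the bite somewhere between 1.15 and 1.95 rad.
- shoe: Brake shoe behind the clear cover, fixed in the adjuster: a steel block 20 mm wide (y), 22 mm high, 13 mm to +x and 24 mm to +y of the axle, origin at its underside. On it stands a rubber lining 12 mm wide with a half-round top, worn by an unknown amount: its top is 33 to 51 mm above this origin and is not measured. The brass arm bites on it; the bite is firm (1 to 3 mm at the blade for 10 N).
- blade: The flat-bladed lever, 0.12 kg, standing upright in its stand at the start: a steel blade 5 mm thick (its y) by 12 mm wide (its x) by 34 mm long below a square pale wooden handle 24 x 24 mm, 56 mm long (90 mm in all). Origin at the centre of the blade's lower end, z up along the handle.
- handle (a point): Middle of the lever's wooden handle, 62 mm above the blade's lower end.
- stand: Wooden block 64 x 64 x 42 mm, fixed, with an upright through hole 16 mm (x) by 9 mm (y) in the middle for the blade. Origin at the centre of its underside; yaw within +-0.4 rad. With the lever fully home, the handle's end rests on the block: the blade's lower end is 8 mm above the block's underside.
- cruet: Empty glass cruet with a cork, 66 mm across, 155 mm high. A bystander, loose; origin under its middle.
- squeezer: Yellow plastic citrus squeezer, 110 mm across, 60 mm high. A bystander, loose; origin under its middle.
- bowl: Terracotta bowl, 90 mm across, 40 mm high. A bystander, loose; origin under its middle.
- salt_jar: Glass jar, 60 mm across, 85 mm high. A bystander, loose; origin under its middle.
- mug: White mug, 76 mm across, 85 mm high. A bystander, loose; origin under its middle.
- oil: Green glass oil bottle, 68 mm across, 230 mm high. A bystander, loose; origin under its middle.
- brush: Brush lying on the counter. A bystander, loose; origin under its middle.
Not all that is in view belongs to the job. There is more than one size of the adjuster; the job needs the largest. Leave any black look-alike of the blade alone.

How it is judged:
By the outcome, as a careful person would: the job done as asked, in the order asked, and still so for the second after the job is handed in, with the robot touching nothing.
It also fails if it takes over 72 s, if anything falls off the work surface, if the arm or the gripper's body presses on something with over 40 N, if the wrist force passes 120 N, or if a joint passes its speed limit or range.

## Robot

A 6-joint arm with a two-finger parallel gripper is mounted at the origin on the work surface. World frame = base frame: x ahead of the robot, y to its left, z up, the work surface at z = 0. Lengths are in mm, angles in rad, forces in N, time in s.
With the tool pointing down it reaches from about 350 to 1000 mm from the base axis. Payload 7.1 kg.
Tool frame: the origin (TCP) lies between the finger pads; the fingertips stand 25 mm ahead of it and the grasp point (between the pads) lies 6 mm ahead of it; z points along the fingers, y is the line along which they close (so a half turn about z gives the same grasp; the last joint's range is limited). The gripper opens to 85 mm and grips with 20 to 120 N. Pads are 22 mm wide; open, the fingers measure 114 mm over their backs; the gripper's body (76 mm by 85 mm) begins 54 mm behind the grasp point. The pads swing forward as they close: fully open they stand 13 mm farther back than shut.
Start: joints at [1.309, 0.423, 1.63, -0, 1.089, -0.019], TCP at [150.232, 606.659, 256.319] pointing down, gripper open.
Joint ranges: [-3, 3], [-0.9, 2.11], [0.09, 2.58], [-1.31, 4.45], [0.11, 2.69], [-2.54, 2.54]. Speed limits (rad/s): [2.39, 2.39, 3.01, 3.14, 3.14, 3.14].

## Interface

Orientations are given as a 3x3 rotation matrix whose columns are the frame's x, y, z axes.
In Python, from bench import readout, capture, arm gives the robot as it stands.
- The arm moves only by the tool servo_tool, never from a script. Its argument "steps" is one flat list of numbers, 7 for each row, row after row: the turn, a rotation vector about the tool's x, y, z in rad, then the shift along the tool's x, y, z in m, then the opening, from 0 (shut) to 1 (fully open). A call has 1 to 5 rows; each row shifts and turns the commanded pose from where the row before left it, along the tool's axes as they then stand; what a row does not reach is not made up. A row lasts 1/12 s, in which the tool goes at most 41.7 mm and 7.16 degrees, less where a joint would pass 70% of its speed; a pose out of reach is approached as far as the arm can. A call is refused whole if a number of a shift passes 0.0417 or a number of a turn 0.125, either way. A call with a gripper value outside its range is refused whole. The fingers move at their own pace and stop on an object; "grip_force" is the grip in N (left out, the last holds). Time passes only in rows, so rows that do not move let the fingers close. It gives the time, the measured TCP pose, the force, the opening and the grip force at its end, in the units of the state.
- readout.observe(): the state, without advancing time (a new reading comes with each control period).
- capture(name): name is "side" or "top"; returns a dict with "image" (420x560x3 uint8, red, green, blue), "z_map" (420x560 float32, mm along the optical axis (not along the pixel's ray), 0 where there is no reading), "K" (3x3 intrinsics, pixels), "k1" (the pictures are not rectified: a ray, as slopes to the right and down, at radius r is drawn at 1 + k1 r^2 times it, then the intrinsics apply), "T" (4x4, takes a point from camera to world coordinates). Camera axes: x right, y down, z forward; pixel columns grow to the right and rows downward; lengths in mm; the calibration is good to about 2 mm. A picture is of the moment at which its call begins.
- arm.finish_job(): hands the job in; it is judged then, once.
The state is a dict: "time_s": time; "joint_positions": joint angles; "qd": joint speeds; "effort": joint torques, N m; "tool_pos": TCP position; "tcp_rot": TCP orientation; "ft_force": force on the tool from outside, world axes, zero at the start; "moment": the same for the moment, N m; "width": finger opening in mm; "grasp_force": force on a finger pad.
Only numpy, scipy, OpenCV 4.12 (cv2) and the standard library are available. Lean on these libraries where they do the work, as an engineer would, in place of code of your own. Each camera call takes 0.05 s, during which the arm holds its last target. There are 200 camera calls.

## Working session

There is one attempt and no reset: what is moved stays moved. The work goes in short steps, Python scripts to look and compute and a tool call to move; the robot and the scene stay as the last step left them, time stands still between calls to the robot, and variables do not carry over. Pictures are saved under pics/ and viewed, at most 10 in all, crops included, and the job is handed in when it is done.

Besides the shell and the picture viewer there is one more tool, called after "Call:" in YAML: its name, and indented under it one key for each argument. servo_tool: Moves the arm, as the interface text tells. Its arguments: {"type":"object","properties":{"steps":{"type":"array"},"grip_force":{"type":"number"}},"required":["steps"]}

```bash
mkdir -p pics; ls; cat > h.py <<'E'
import numpy as np, cv2, pickle
from bench import readout, capture, arm
def snap(name,tag):
    c=capture(name); pickle.dump(c,open(f'pics/{tag}.pkl','wb')); cv2.imwrite(f'pics/{tag}.png',c['image'][:,:,::-1]); return c
def load(tag): return pickle.load(open(f'pics/{tag}.pkl','rb'))
def ray(c,u,v):
    K=c['K']; d=np.array([(u-K[0,2])/K[0,0],(v-K[1,2])/K[1,1]]); s=d.copy()
    for _ in range(20): s=d/(1+c['k1']*(s@s))
    return np.array([s[0],s[1],1.])
def pt(c,u,v,z=None):
    "world point from depth, or on plane world z"
    r=ray(c,u,v); T=np.array(c['T'])
    if z is None: return T[:3,:3]@(r*c['z_map'][int(v),int(u)])+T[:3,3]
    d=T[:3,:3]@r; return T[:3,3]+d*(z-T[2,3])/d[2]
def tri(c1,p1,c2,p2):
    A=[];b=[]
    for c,p in((c1,p1),(c2,p2)):
        T=np.array(c['T']); d=T[:3,:3]@ray(c,*p); d/=np.linalg.norm(d); P=np.eye(3)-np.outer(d,d); A.append(P); b.append(P@T[:3,3])
    return np.linalg.lstsq(np.vstack(A),np.hstack(b),rcond=None)[0]
def cloud(c):
    h,w=c['z_map'].shape; u,v=np.meshgrid(np.arange(w),np.arange(h))
    K=c['K']; p=np.stack([u,v],-1).reshape(-1,1,2).astype(float)
    s=cv2.undistortPoints(p,np.array(K,float),np.array([c['k1'],0,0,0.])).reshape(h,w,2)
    z=c['z_map'][...,None]; X=np.concatenate([s*z,z],-1); T=np.array(c['T'])
    return X@T[:3,:3].T+T[:3,3]
E
python3 - <<'E'
from h import *
a=snap('side','s0'); b=snap('top','t0')
cv2.imwrite('pics/a.png',cv2.resize(a['image'][:,:,::-1],(784,588)))
cv2.imwrite('pics/b.png',cv2.resize(b['image'][:,:,::-1],(784,588)))
for c in(a,b): print(c['T'],c['K'],c['k1'])
print(readout.observe())
E
```

```text
pics
[[ 7.06839536e-01 -5.15243062e-01  4.84667368e-01  1.12655271e+02]
 [-7.07260168e-01 -5.02483654e-01  4.97285866e-01 -4.73448916e+02]
 [-1.26856628e-02 -6.94287235e-01 -7.19586207e-01  7.52718725e+02]
 [ 0.00000000e+00  0.00000000e+00  0.00000000e+00  1.00000000e+00]] [[379.21818588   0.         273.5236819 ]
 [  0.         379.21818588 212.95966615]
 [  0.           0.           1.        ]] -0.010813471017601297
[[ 3.52286337e-03 -9.90011584e-01  1.40942020e-01  4.09154490e+02]
 [-9.99699417e-01 -6.70348734e-05  2.45167421e-02 -3.97516246e+01]
 [-2.42624107e-02 -1.40986024e-01 -9.89714240e-01  1.13504042e+03]
 [ 0.00000000e+00  0.00000000e+00  0.00000000e+00  1.00000000e+00]] [[388.34914928   0.         280.68834255]
 [  0.         388.34914928 210.36573162]
 [  0.           0.           1.        ]] 0.029007349582735424
{'time_s': 0.1, 'joint_positions': array([ 1.30897357e+00,  4.23818703e-01,  1.63060025e+00,  2.41565355e-05,
        1.08857506e+00, -1.89868594e-02]), 'qd': array([-0.00110866, -0.00241123, -0.00282072,  0.00192098, -0.00138716,
        0.00047533]), 'effort': array([-1.98496700e-04, -5.58424652e+01, -2.82445461e+01, -7.80049049e-05,
        3.03356202e-03,  5.69754462e-06]), 'tool_pos': array([150.1304051 , 606.23881286, 255.59473095]), 'tcp_rot': array([[-9.70657263e-01,  2.40466901e-01, -3.83402995e-04],
       [ 2.40467201e-01,  9.70656328e-01, -1.34806237e-03],
       [ 4.79881643e-05, -1.40070237e-03, -9.99999018e-01]]), 'ft_force': array([-0.84744008,  0.28638757,  0.56706791]), 'moment': array([ 0.00557427,  0.04295533, -0.01599267]), 'grasp_force': 0.0, 'width': 85.45265901913655}
```

View pics/a.png

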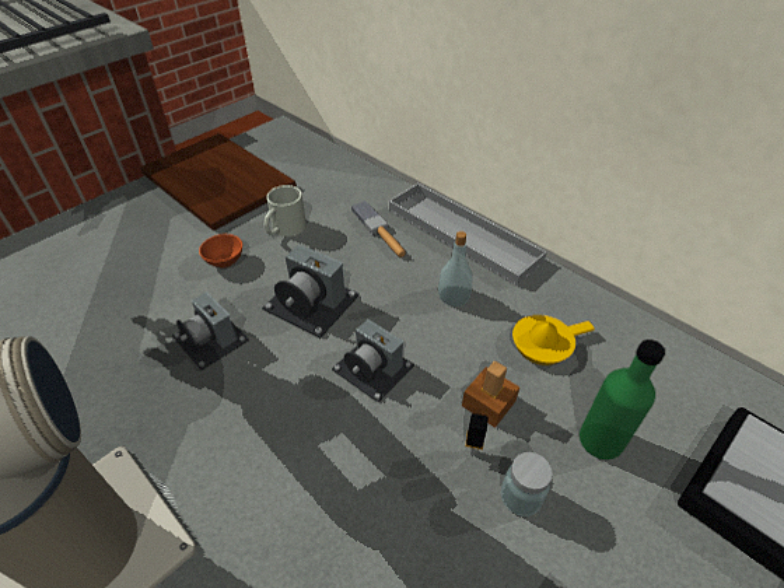

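View pics/b.png

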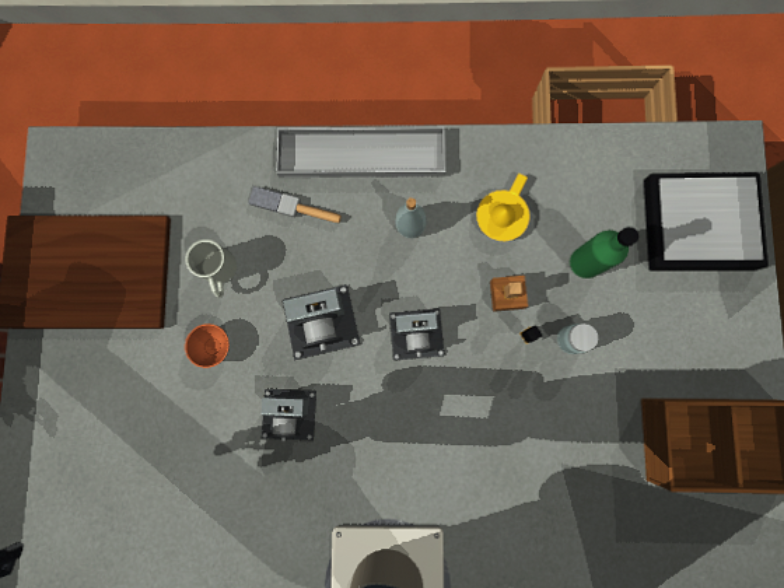

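The side view shows the largest adjuster at about (315,285), the stand with the lever at (492,390), and the black look-alike beside it at (476,432). In the top view the adjuster is at (317,308), the stand at (509,292) and the lever's top at (515,288).

```bash
cat > m.py <<'E'
from h import *
for tag in('t0','s0'):
    c=load(tag); P=cloud(c); ok=c['z_map']>0
    t=load('t0')
    if tag=='t0':
        A0=pt(t,316*560/784,308*420/588,93); S0=pt(t,509*560/784,292*420/588,42); print('seed',A0,S0)
    def fit(name,ctr,R,zl,zh):
        m=ok&(np.hypot(P[...,0]-ctr[0],P[...,1]-ctr[1])<R)&(P[...,2]>zl)&(P[...,2]<zh)
        q=P[m]; r=cv2.minAreaRect(q[:,:2].astype(np.float32)); print(tag,name,m.sum(),'z',np.round(np.percentile(q[:,2],[5,50,95]),1),r, 'med',q.mean(0).round(1))
    fit('boxtop',A0,75,86,100); fit('plate',A0,110,3,10)
    fit('stand',S0,60,37,47); fit('handle',S0,60,90,106)
def crop(tag,u0,v0,w,h,s,o):
    im=load(tag)['image'][v0:v0+h,u0:u0+w,::-1]; return cv2.resize(im,None,fx=s,fy=s,interpolation=cv2.INTER_CUBIC)
a=crop('t0',196,195,66,66,6,0); b=crop('t0',340,185,66,66,6,0)
cc=crop('s0',180,165,90,75,4.4,0); d=crop('s0',320,250,90,75,4.4,0)
cv2.imwrite('pics/m.png',np.vstack([np.hstack([a,b]),]))
cv2.imwrite('pics/n.png',np.hstack([cc,d]))
E
python3 m.py
```

```text
seed [531.17208349 134.957049    93.        ] [ 569.95071681 -247.05260691   42.        ]
t0 boxtop 589 z [88.8 92.6 95.9] ((511.2404479980469, 139.4507293701172), (95.9272689819336, 103.91374969482422), 13.090126037597656) med [532.3 145.7  92.5]
t0 plate 953 z [3.2 5.6 9.1] ((532.8814086914062, 136.3344268798828), (213.45687866210938, 205.51185607910156), 35.1334228515625) med [508.7 127.5   5.8]
t0 stand 388 z [38.6 41.8 45.3] ((570.4776611328125, -247.68345642089844), (64.13900756835938, 64.68386840820312), 4.984917163848877) med [ 568.6 -245.6   41.8]
t0 handle 82 z [ 92.9  97.7 100.1] ((570.2770385742188, -246.90652465820312), (23.411771774291992, 23.54779052734375), 10.04275894165039) med [ 569.9 -246.9   97.3]
s0 boxtop 561 z [87.7 93.5 95.7] ((510.5159606933594, 141.60142517089844), (98.89401245117188, 106.96690368652344), 11.908243179321289) med [528.5 142.   92.8]
s0 plate 864 z [3.3 6.7 9.2] ((525.27197265625, 127.6407470703125), (195.911865234375, 217.7239990234375), 55.961917877197266) med [499.1 109.8   6.5]
s0 stand 549 z [39.6 42.6 45. ] ((570.0750122070312, -247.66412353515625), (65.53047180175781, 64.8902816772461), 4.964719772338867) med [ 563.2 -251.7   42.5]
s0 handle 126 z [ 92.2  98.1 100.1] ((569.4004516601562, -247.81832885742188), (23.100589752197266, 24.513944625854492), 4.8170905113220215) med [ 568.  -248.9   97.4]
```

View pics/m.png

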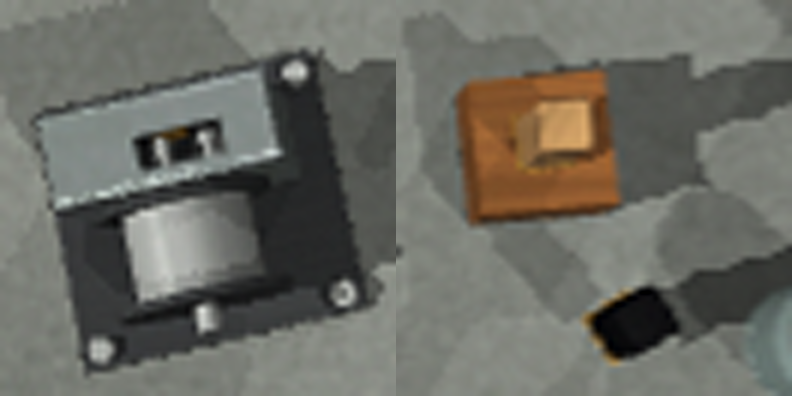

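View pics/n.png

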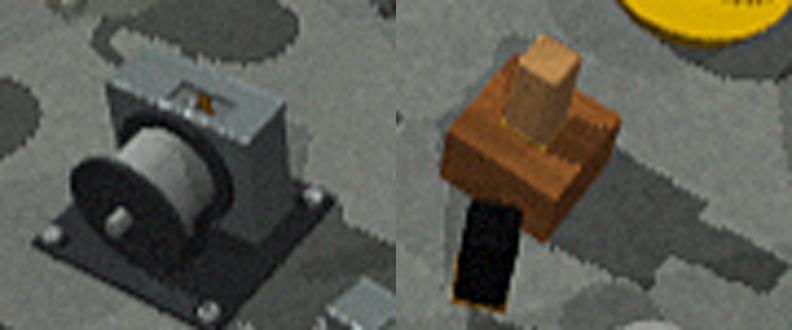

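The top crop shows the box top with corners (37,117), (263,67), (283,153) and (57,208). The slot has two pale tooth tips at (162,150) and (207,138), with brass at (175,133). The stand is square and the lever is fully home. Next I fit the adjuster frame.

```bash
cat > n.py <<'E'
from h import *
t=load('t0'); s=load('s0')
ct=lambda x,y,u0=196,v0=195,k=6:((x+.5)/k-.5+u0,(y+.5)/k-.5+v0)
cs=lambda x,y:((x+.5)/4.4-.5+180,(y+.5)/4.4-.5+165)
Q=[(37,117),(263,67),(283,153),(57,208)]
W=np.array([pt(t,*ct(*q),93) for q in Q]); print('top',W.round(1))
S=[(110,82),(163,62),(285,98),(238,143)]  # side corners: (+y,-x)... 
W2=np.array([pt(s,*cs(*q),93) for q in S]); print('side',W2.round(1), W2.mean(0))
print('side L',[np.linalg.norm(W2[i]-W2[i-1]).round(1) for i in range(4)])
d1=W[0]-W[1]; d2=W[3]-W[2]; print([np.linalg.norm(W[i]-W[i-1]).round(1) for i in range(4)], W.mean(0))
for d in(d1,d2): print('yaw',np.arctan2(-d[0],d[1]))
# cloud-fit of the box top, without drum: search centre,yaw
from scipy.optimize import minimize
for c,n in((t,'t'),(s,'s')):
    P=cloud(c); m=(c['z_map']>0)&(np.hypot(P[...,0]-530,P[...,1]-140)<90)&(P[...,2]>86)&(P[...,2]<99); q=P[m][:,:2]
    def f(p):
        e=np.array([np.cos(p[2]),np.sin(p[2])]); g=np.array([-e[1],e[0]]); d=q-p[:2]; i=(abs(d@e)<19)&(abs(d@g)<52)
        k=np.clip(19-abs(d@e),-2,2)+0; k2=np.clip(52-abs(d@g),-2,2)
        return -np.sum(1/(1+np.exp(-(19-abs(d@e))/1))/(1+np.exp(-(52-abs(d@g))/1)))
    b=min((minimize(f,[x,142,y],method='Nelder-Mead') for x in(528,534,540) for y in(.1,.2,.3)),key=lambda r:r.fun); print(n,b.x,b.fun,len(q))
p=np.r_[W.mean(0)[:2],np.mean([np.arctan2(-d[0],d[1]) for d in(d1,d2)])]
e=np.array([np.cos(p[2]),np.sin(p[2])]); g=np.array([-e[1],e[0]])
L=lambda w:((w[:2]-p[:2])@e,(w[:2]-p[:2])@g)
for nm,q,z in(('slot',(134,137),93),('slot',(219,120),93),('slot',(224,148),93),('slot',(141,165),93),('tooth',(162,150),84),('tooth',(207,138),84),('brass',(175,133),80)): print(nm,np.round(L(pt(t,*ct(*q),z)),1))
# stand/handle rect axes
E
python3 n.py
```

```text
top [[547.3 200.6  93. ]
 [570.2  98.5  93. ]
 [531.   88.7  93. ]
 [506.  190.2  93. ]]
side [[507.3 188.6  93. ]
 [541.  180.1  93. ]
 [570.7 103.   93. ]
 [526.1  93.7  93. ]] [536.2737855 141.3564128  93.       ]
side L [np.float64(96.8), np.float64(34.7), np.float64(82.6), np.float64(45.5)]
[np.float64(42.6), np.float64(104.7), np.float64(40.5), np.float64(104.6)] [538.62965347 144.51108849  93.        ]
yaw 0.22057333360297282
yaw 0.24121125635912846
t [5.36820066e+02 1.45442330e+02 2.27995627e-01] -447.8071760264843 589
s [5.34507700e+02 1.44328438e+02 2.27565837e-01] -381.2034146401319 561
slot [ 2.3 11.6]
slot [  1.1 -27.5]
slot [-11.9 -27.1]
slot [-10.9  11.1]
tooth [-5.   1.8]
tooth [ -4.3 -19.4]
brass [ 1.9 -5.1]
```

```bash
cat > o.py <<'E'
from h import *
def rect(c,o,yaw,z,hx,hy,k):
    "ortho image: right = local -y, down = local -x"
    H,W=int(2*hx*k),int(2*hy*k); j,i=np.meshgrid(np.arange(W),np.arange(H))
    lx=hx-(i+.5)/k; ly=hy-(j+.5)/k
    e=np.array([np.cos(yaw),np.sin(yaw)]); X=o[0]+lx*e[0]-ly*e[1]; Y=o[1]+lx*e[1]+ly*e[0]
    T=np.array(c['T']); p=(np.stack([X,Y,np.full_like(X,z)],-1)-T[:3,3])@T[:3,:3]
    s=p[...,:2]/p[...,2:]; r2=(s**2).sum(-1,keepdims=True); s=s*(1+c['k1']*r2); K=c['K']
    im=cv2.remap(c['image'][:,:,::-1],(s[...,0]*K[0,0]+K[0,2]).astype(np.float32),(s[...,1]*K[1,1]+K[1,2]).astype(np.float32),cv2.INTER_CUBIC)
    for a in range(-int(hy)//10*10,int(hy)+1,10):
        x=int((hy-a)*k); cv2.line(im,(x,0),(x,6 if a else 14),(0,0,255),1)
    for a in range(-int(hx)//10*10,int(hx)+1,10):
        y=int((hx-a)*k); cv2.line(im,(0,y),(6 if a else 14,y),(0,0,255),1)
    return im
if __name__=='__main__':
    t=load('t0'); s=load('s0'); A=(536.5,145); 
    a=[rect(c,A,.228,93,36,60,3.3) for c in(t,s)]
    a2=[rect(c,(570.3,-247.7),np.radians(5),42,36,60,3.3) for c in(t,s)]
    cv2.imwrite('pics/o.png',np.vstack([np.hstack(a),np.hstack(a2)]))
E
python3 o.py
```

```text
(no output)
```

View pics/o.png

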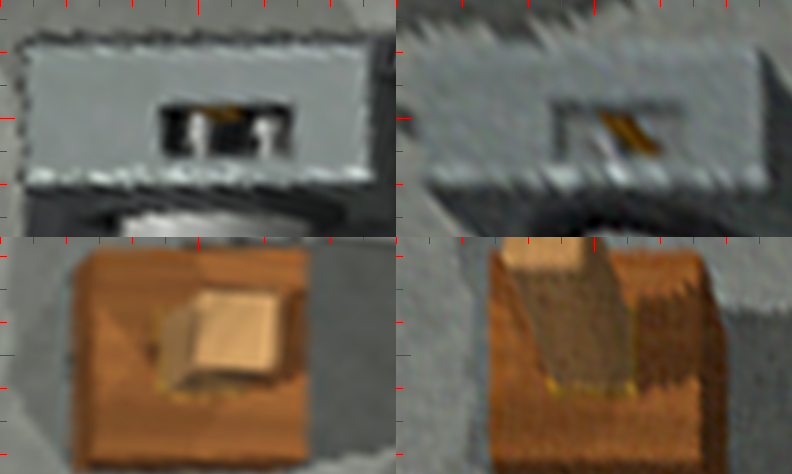

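The rectified views (3.3 px/mm) put the slot centre at local (-3.4,-8.2), so world (535.0,136.2) with yaw 0.228. A tooth and the brass arm stand near straight up. The stand and lever are at about (570,-247.5) with yaw 0.087.

Call:
servo_tool:
  steps: [0,0,-0.11,0,0,0,1,0,0,-0.11,0,0,0,1,0,0,-0.11,0,0,0,1,0,0,0,-0.0143,-0.037,0,1,0,0,0,-0.0143,-0.037,0,1]
  grip_force: 110

```text
time_s: 0.52
tool_pos: [184.8, 535.4, 255.6]
tcp_rot: [[-0.996, -0.09, -0.0], [-0.09, 0.996, -0.0], [0.0, -0.0, -1.0]]
ft_force: [1.2, 0.3, -0.2]
width: 85.3
grasp_force: 0.0
```

Works as expected. I continue the traverse.

Call:
servo_tool:
  steps: [0,0,0,-0.0143,-0.037,0,1,0,0,0,-0.0143,-0.037,0,1,0,0,0,-0.0143,-0.037,0,1,0,0,0,-0.0143,-0.037,0,1,0,0,0,-0.0143,-0.037,0,1]

```text
time_s: 0.93
tool_pos: [272.7, 355.4, 256.1]
tcp_rot: [[-0.996, -0.088, -0.0], [-0.088, 0.996, -0.0], [0.0, -0.0, -1.0]]
ft_force: [1.8, -0.0, 0.2]
width: 84.9
grasp_force: 0.0
```

Call:
servo_tool:
  steps: [0,0,0,-0.0143,-0.037,0,1,0,0,0,-0.0143,-0.037,0,1,0,0,0,-0.0143,-0.037,0,1,0,0,0,-0.0143,-0.037,0,1,0,0,0,-0.0143,-0.037,0,1]

```text
time_s: 1.35
tool_pos: [360.1, 177.4, 256.3]
tcp_rot: [[-0.996, -0.087, 0.0], [-0.087, 0.996, 0.0], [-0.0, 0.0, -1.0]]
ft_force: [1.8, 0.1, -0.2]
width: 85.7
grasp_force: 0.0
```

Call:
servo_tool:
  steps: [0,0,0,-0.0143,-0.037,0,1,0,0,0,-0.0143,-0.037,0,1,0,0,0,-0.0143,-0.037,0,1,0,0,0,-0.0143,-0.037,0,1,0,0,0,-0.0143,-0.037,0,1]

```text
time_s: 1.77
tool_pos: [447.5, -0.8, 256.3]
tcp_rot: [[-0.996, -0.087, -0.0], [-0.087, 0.996, 0.0], [0.0, 0.0, -1.0]]
ft_force: [-0.1, 0.2, -0.2]
width: 85.7
grasp_force: 0.0
```

Call:
servo_tool:
  steps: [0,0,0,-0.0143,-0.037,0,1,0,0,0,-0.0143,-0.037,0,1,0,0,0,-0.0143,-0.037,0,1,0,0,0,-0.0143,-0.037,0,1,0,0,0,0,0,0,1]

```text
time_s: 2.18
tool_pos: [520.0, -146.7, 256.5]
tcp_rot: [[-0.997, -0.083, 0.003], [-0.083, 0.997, -0.002], [-0.003, -0.003, -1.0]]
ft_force: [0.1, 0.0, 0.8]
width: 85.3
grasp_force: 0.0
```

Call:
servo_tool:
  steps: [0,0,0,-0.0137,-0.035,0,1,0,0,0,-0.0137,-0.035,0,1,0,0,0,-0.0137,-0.035,0,1,0,0,0,0,0,0.035,1,0,0,0,0,0,0.035,1]

```text
time_s: 2.6
tool_pos: [569.2, -244.8, 187.2]
tcp_rot: [[-0.996, -0.085, 0.005], [-0.085, 0.996, -0.002], [-0.005, -0.003, -1.0]]
ft_force: [0.0, 0.4, -0.3]
width: 85.1
grasp_force: 0.0
```

Call:
servo_tool:
  steps: [0,0,0,0,0,0.035,1,0,0,0,0,0,0.01,1,0,0,0,0,0,0,1,0,0,0,0,0,0,1]

```text
time_s: 2.93
tool_pos: [567.4, -242.1, 141.7]
tcp_rot: [[-0.996, -0.087, -0.0], [-0.087, 0.996, 0.0], [0.0, 0.0, -1.0]]
ft_force: [0.9, -0.4, 0.1]
width: 85.3
grasp_force: 0.0
```

```bash
python3 - <<'E'
from h import *
from o import rect
s=readout.observe(); print(s['tool_pos'],s['tcp_rot'].round(4)[:,:2])
a=snap('top','t1'); b=snap('side','s1')
cv2.imwrite('pics/p.png',np.hstack([cv2.resize(c['image'][v:v+75,u:u+66,::-1],None,fx=6,fy=6,interpolation=cv2.INTER_CUBIC) for c,u,v in((a,335,165),(b,320,235))]))
E
```

```text
[ 567.3805201  -242.11325491  141.74619461] [[-9.962e-01 -8.740e-02]
 [-8.740e-02  9.962e-01]
 [ 4.000e-04  2.000e-04]]
```

View pics/p.png

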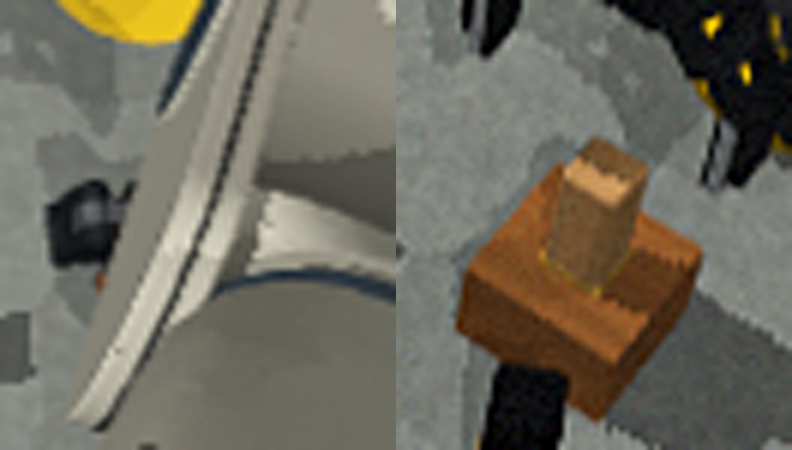

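The side crop shows the open fingers straddling the handle (crop 600,215), with the lever home. The arm hides the top view. I correct sideways, go down and close.

Call:
servo_tool:
  steps: [0,0,0,-0.0025,-0.0056,0,1,0,0,0,0,0,0.022,1,0,0,0,0,0,0.022,1,0,0,0,0,0,0.022,1,0,0,0,0,0,0,1]

```text
time_s: 3.45
tool_pos: [568.9, -247.2, 73.3]
tcp_rot: [[-0.996, -0.087, -0.003], [-0.087, 0.996, 0.001], [0.003, 0.002, -1.0]]
ft_force: [-0.8, 0.1, -0.3]
width: 85.5
grasp_force: 0.0
```

Call:
servo_tool:
  steps: [0,0,0,0,0,0,0.5,0,0,0,0,0,0,0.35,0,0,0,0,0,0,0.3,0,0,0,0,0,0,0.25,0,0,0,0,0,0,0.2]

```text
time_s: 3.87
tool_pos: [570.8, -247.9, 76.6]
tcp_rot: [[-0.996, -0.087, 0.002], [-0.087, 0.996, -0.001], [-0.002, -0.001, -1.0]]
ft_force: [0.2, -0.6, -0.1]
width: 25.3
grasp_force: 0.0
```

Call:
servo_tool:
  steps: [0,0,0,0,0,0,0,0,0,0,0,0,0,0,0,0,0,0,0,0,0,0,0,0,0,0,0,0]

```text
time_s: 4.2
tool_pos: [571.0, -248.0, 76.8]
tcp_rot: [[-0.996, -0.087, 0.002], [-0.087, 0.996, -0.001], [-0.002, -0.001, -1.0]]
ft_force: [-1.1, 0.5, 6.6]
width: 22.9
grasp_force: 107.8
```

Call:
servo_tool:
  steps: [0,0,0,0,0,-0.01,0,0,0,0,0,0,-0.02,0,0,0,0,0,0,-0.03,0,0,0,0,0,0,-0.03,0,0,0,0,0,0,-0.03,0]

```text
time_s: 4.62
tool_pos: [569.7, -247.4, 196.9]
tcp_rot: [[-0.996, -0.087, -0.001], [-0.087, 0.996, 0.0], [0.001, 0.0, -1.0]]
ft_force: [-0.0, -0.2, -1.5]
width: 22.7
grasp_force: 107.8
```

Call:
servo_tool:
  steps: [0,0,0,0,0,0,0,0,0,0,0,0,0,0]

```text
time_s: 4.78
tool_pos: [571.1, -248.0, 197.9]
tcp_rot: [[-0.996, -0.087, 0.004], [-0.087, 0.996, -0.002], [-0.004, -0.002, -1.0]]
ft_force: [0.1, 0.5, -2.1]
width: 22.7
grasp_force: 107.8
```

```bash
python3 - <<'E'
from h import *
b=snap('side','s2'); s=readout.observe(); print(s['tool_pos'],s['ft_force'],s['width'])
cv2.imwrite('pics/q.png',cv2.resize(b['image'][190:310,290:420,::-1],None,fx=4.5,fy=4.5,interpolation=cv2.INTER_CUBIC))
E
```

```text
[ 570.04006433 -247.56712152  196.08581091] [ 0.13993649  0.59286262 -2.0380406 ] 22.916952272785334
```

View pics/q.png

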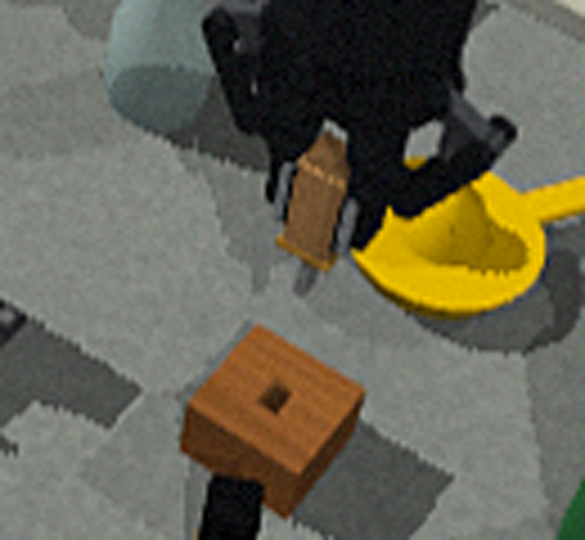

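The lever is held upright, with its tip at crop (303,290). The stand is empty, with its hole at (274,398). I carry the lever over to the slot.

Call:
servo_tool:
  steps: [0,0,-0.0705,0,0,0,0,0,0,-0.0705,0,0,0,0,0,0,0,-0.0052,0.0378,0,0,0,0,0,-0.0052,0.0378,0,0,0,0,0,-0.0052,0.0378,0,0]

```text
time_s: 5.25
tool_pos: [557.9, -132.6, 193.3]
tcp_rot: [[-0.974, -0.224, -0.004], [-0.224, 0.974, 0.001], [0.003, 0.002, -1.0]]
ft_force: [1.0, 0.2, -1.0]
width: 23.0
grasp_force: 108.2
```

Call:
servo_tool:
  steps: [0,0,0,-0.0052,0.0378,0,0,0,0,0,-0.0052,0.0378,0,0,0,0,0,-0.0052,0.0378,0,0,0,0,0,-0.0052,0.0378,0,0,0,0,0,-0.0052,0.0378,0,0]

```text
time_s: 5.67
tool_pos: [540.5, 58.0, 193.7]
tcp_rot: [[-0.974, -0.226, -0.003], [-0.226, 0.974, -0.0], [0.003, 0.0, -1.0]]
ft_force: [1.2, -0.9, -1.4]
width: 22.9
grasp_force: 108.2
```

Call:
servo_tool:
  steps: [0,0,0,-0.0052,0.0378,0,0,0,0,0,-0.0052,0.0378,0,0,0,0,0,0,0,0,0,0,0,0,0,0,0,0,0,0,0,0,0,0,0]

```text
time_s: 6.08
tool_pos: [534.3, 132.2, 194.0]
tcp_rot: [[-0.974, -0.227, -0.003], [-0.227, 0.974, -0.001], [0.003, -0.0, -1.0]]
ft_force: [0.1, -0.3, -1.0]
width: 22.8
grasp_force: 108.5
```

```bash
python3 - <<'E'
from h import *
s=readout.observe(); print(s['tool_pos'],s['ft_force'],s['tcp_rot'].round(4)[:,:2])
c=load('s2'); f=lambda x,y:((x+.5)/4.5-.5+290,(y+.5)/4.5-.5+190)
print('hole',pt(c,*f(274,398),42),'tip',pt(c,*f(303,288),128))
E
```

```text
[534.27963218 132.17304726 194.04664676] [ 0.05447324 -0.32153214 -0.97456039] [[-9.738e-01 -2.272e-01]
 [-2.272e-01  9.738e-01]
 [ 2.800e-03 -3.000e-04]]
hole [ 568.54986813 -247.6821833    42.        ] tip [ 571.27750664 -247.89645375  128.        ]
```

Call:
servo_tool:
  steps: [0,0,0,-0.0012,0,0.012,0,0,0,0,0,0,0.012,0,0,0,0,0,0,0,0,0,0,0,0,0,0,0]

```text
time_s: 6.42
tool_pos: [535.5, 131.4, 169.7]
tcp_rot: [[-0.974, -0.225, -0.003], [-0.225, 0.974, -0.001], [0.003, 0.0, -1.0]]
ft_force: [-0.3, -0.0, -1.6]
width: 23.1
grasp_force: 108.4
```

```bash
python3 - <<'E'
from h import *
from o import rect
for i in range(3):
    c=snap('side','s3'); s=readout.observe(); print(s['tool_pos'],s['ft_force'])
t=snap('top','t3')
im=rect(c,(533,145),.228,93,40,60,3.3)
r=cv2.resize(c['image'][160:220,190:260,::-1],(396,340),interpolation=cv2.INTER_CUBIC)
im=np.vstack([im,np.zeros((340-264,396,3),np.uint8)])
cv2.imwrite('pics/r.png',np.hstack([im,r]))
E
```

```text
[536.10426877 131.72674538 170.43148207] [ 0.64264418  0.95884212 -1.23726458]
[536.48291363 131.96597595 170.99530698] [ 0.48703985  0.49318601 -1.43302379]
[536.68176482 132.17615122 171.34778816] [ 0.22550708  0.06226482 -1.53975845]
```

View pics/r.png

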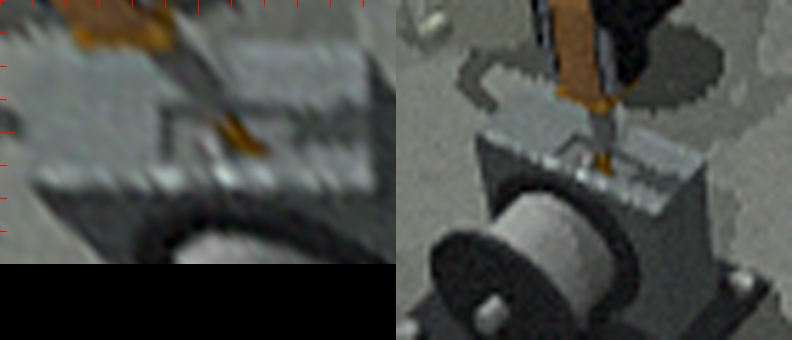

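In the rectified crop the blade's tip is over the slot at about (228,115), just -y of the pale tooth and 1 mm or so to +x. I nudge it and insert.

Call:
servo_tool:
  steps: [0,0,0,0.0008,0,0.005,0,0,0,0,0,0,0.005,0,0,0,0,0,0,0.005,0,0,0,0,0,0,0,0]

```text
time_s: 6.95
tool_pos: [534.9, 132.3, 155.1]
tcp_rot: [[-0.974, -0.226, -0.002], [-0.226, 0.974, -0.0], [0.002, 0.0, -1.0]]
ft_force: [-0.7, 0.4, -2.0]
width: 22.6
grasp_force: 108.4
```

Call:
servo_tool:
  steps: [0,0,0,0,0,0.004,0,0,0,0,0,0,0.004,0,0,0,0,0,0,0.003,0,0,0,0,0,0,0,0]

```text
time_s: 7.28
tool_pos: [535.2, 132.4, 144.5]
tcp_rot: [[-0.974, -0.226, -0.001], [-0.226, 0.974, -0.0], [0.001, -0.0, -1.0]]
ft_force: [0.2, -0.7, -1.3]
width: 22.8
grasp_force: 108.4
```

Call:
servo_tool:
  steps: [0,0,0,0,0.002,0,0,0,0,0,0,0.002,0,0,0,0,0,0,0.002,0,0,0,0,0,0,0.002,0,0,0,0,0,0,0.002,0,0]

```text
time_s: 7.7
tool_pos: [533.5, 142.2, 145.5]
tcp_rot: [[-0.974, -0.227, 0.001], [-0.227, 0.974, -0.001], [-0.0, -0.001, -1.0]]
ft_force: [1.1, -4.0, -0.7]
width: 23.0
grasp_force: 108.5
```

Call:
servo_tool:
  steps: [0,0,0,0,0.002,0,0,0,0,0,0,0.002,0,0,0,0,0,0,0,0,0]

```text
time_s: 7.95
tool_pos: [532.5, 146.4, 145.4]
tcp_rot: [[-0.974, -0.226, 0.0], [-0.226, 0.974, 0.0], [-0.0, 0.0, -1.0]]
ft_force: [0.4, -1.7, -0.7]
width: 22.4
grasp_force: 108.4
```

```bash
cat > p.py <<'E'
from h import *
import sys
s=readout.observe(); y=.228; d=s['tool_pos'][:2]-np.array([533,145]); R=np.array([[np.cos(y),np.sin(y)],[-np.sin(y),np.cos(y)]])
print('local',(R@d).round(2),s['tool_pos'][2].round(2),'F',(R@s['ft_force'][:2]).round(2),s['ft_force'][2].round(2),s['time_s'])
E
python3 p.py
```

```text
local [-0.17  1.49] 145.39 F [-0.03 -1.77] -0.71 7.95
```

Call:
servo_tool:
  steps: [0,0,0,0,0.002,0,0,0,0,0,0,0.002,0,0,0,0,0,0,0.0015,0,0,0,0,0,0,0,0,0]

```text
time_s: 8.28
tool_pos: [531.1, 151.8, 145.2]
tcp_rot: [[-0.974, -0.226, -0.0], [-0.226, 0.974, 0.0], [0.0, 0.0, -1.0]]
ft_force: [0.5, -1.3, -1.1]
width: 22.8
grasp_force: 108.4
```

```bash
python3 p.py
```

```text
local [-0.36  7.04] 145.24 F [ 0.2  -1.34] -1.1 8.2833
```

Call:
servo_tool:
  steps: [0,0,0,0,-0.001,0,0,0,0,0,0,0,-0.006,0,0,0,0,0,0,-0.006,0,0,0,0,0,0,-0.001,0,0,0,0,0,-0.008,0,0]

```text
time_s: 8.7
tool_pos: [533.7, 143.5, 159.3]
tcp_rot: [[-0.974, -0.227, 0.002], [-0.227, 0.974, 0.001], [-0.002, 0.0, -1.0]]
ft_force: [0.6, -0.2, -1.2]
width: 22.9
grasp_force: 108.4
```

Call:
servo_tool:
  steps: [0,0,0,0,-0.009,0,0,0,0,0,0,-0.009,0,0,0,0,0,0,0,0,0,0,0,0,0,0,0,0]

```text
time_s: 9.03
tool_pos: [537.4, 124.2, 158.1]
tcp_rot: [[-0.974, -0.225, -0.0], [-0.225, 0.974, -0.0], [0.0, 0.0, -1.0]]
ft_force: [-0.4, 0.5, -2.2]
width: 22.9
grasp_force: 108.4
```

```bash
python3 p.py
```

```text
local [ -0.39 -21.26] 158.15 F [-0.22  0.61] -2.22 9.0333
```

Call:
servo_tool:
  steps: [0,0,0,0,0,0.005,0,0,0,0,0,0,0.005,0,0,0,0,0,0,0.003,0,0,0,0,0,0,0,0,0,0,0,0,0.003,0,0]

```text
time_s: 9.45
tool_pos: [536.4, 128.0, 144.8]
tcp_rot: [[-0.974, -0.226, -0.001], [-0.226, 0.974, -0.0], [0.001, -0.0, -1.0]]
ft_force: [-0.4, 0.8, -1.7]
width: 23.2
grasp_force: 108.4
```

Call:
servo_tool:
  steps: [0,0,0,0,0.002,0,0,0,0,0,0,0.002,0,0,0,0,0,0,0.002,0,0,0,0,0,0,0.002,0,0,0,0,0,0,0.002,0,0]

```text
time_s: 9.87
tool_pos: [534.7, 138.0, 145.6]
tcp_rot: [[-0.974, -0.226, 0.001], [-0.226, 0.974, 0.0], [-0.001, -0.0, -1.0]]
ft_force: [0.6, -2.2, 1.4]
width: 22.8
grasp_force: 108.5
```

Call:
servo_tool:
  steps: [0,0,0,0,0.002,0,0,0,0,0,0,0.002,0,0,0,0,0,0,0.001,0,0,0,0,0,0,0.001,0,0,0,0,0,0,0,0,0]

```text
time_s: 10.28
tool_pos: [533.1, 144.0, 145.3]
tcp_rot: [[-0.974, -0.226, 0.0], [-0.226, 0.974, 0.0], [-0.0, 0.0, -1.0]]
ft_force: [0.1, -2.0, 0.2]
width: 22.9
grasp_force: 108.6
```

```bash
python3 p.py
```

```text
local [-0.18 -1.02] 145.32 F [-0.36 -1.97] 0.23 10.2833
```

Call:
servo_tool:
  steps: [0,0,0,0,0.001,0,0,0,0,0,0,0.001,0,0,0,0,0,0,0,0,0]

```text
time_s: 10.53
tool_pos: [532.6, 145.8, 145.3]
tcp_rot: [[-0.974, -0.226, 0.0], [-0.226, 0.974, 0.0], [-0.0, 0.0, -1.0]]
ft_force: [2.1, -1.7, 0.1]
width: 23.2
grasp_force: 108.5
```

Call:
servo_tool:
  steps: [0,0,0,0,0.001,0,0,0,0,0,0,0,0,0]

```text
time_s: 10.7
tool_pos: [532.3, 146.7, 145.2]
tcp_rot: [[-0.974, -0.226, -0.0], [-0.226, 0.974, 0.0], [0.0, 0.0, -1.0]]
ft_force: [2.3, -1.8, -0.5]
width: 22.7
grasp_force: 108.4
```

Call:
servo_tool:
  steps: [0,0,0,0,0.001,0,0,0,0,0,0,0,0,0]

```text
time_s: 10.87
tool_pos: [532.0, 147.6, 145.2]
tcp_rot: [[-0.974, -0.226, -0.0], [-0.226, 0.974, 0.0], [0.0, 0.0, -1.0]]
ft_force: [1.3, -1.7, -1.8]
width: 22.6
grasp_force: 108.4
```

Call:
servo_tool:
  steps: [0,0,0,0,0.001,0,0,0,0,0,0,0,0,0]

```text
time_s: 11.03
tool_pos: [531.7, 148.6, 145.2]
tcp_rot: [[-0.974, -0.226, -0.0], [-0.226, 0.974, 0.0], [0.0, 0.0, -1.0]]
ft_force: [0.1, -2.4, -2.1]
width: 23.2
grasp_force: 108.4
```

Call:
servo_tool:
  steps: [0,0,0,0,0.001,0,0,0,0,0,0,0,0,0]

```text
time_s: 11.2
tool_pos: [531.4, 149.6, 145.2]
tcp_rot: [[-0.974, -0.226, -0.001], [-0.226, 0.974, 0.0], [0.001, 0.0, -1.0]]
ft_force: [1.2, -2.2, -1.6]
width: 22.9
grasp_force: 108.4
```

Call:
servo_tool:
  steps: [0,0,0,0,0.001,0,0,0,0,0,0,0,0,0]

```text
time_s: 11.37
tool_pos: [531.2, 150.6, 145.2]
tcp_rot: [[-0.974, -0.226, -0.001], [-0.226, 0.974, 0.0], [0.001, 0.0, -1.0]]
ft_force: [-0.0, -2.9, -1.6]
width: 23.0
grasp_force: 108.4
```

Call:
servo_tool:
  steps: [0,0,0,0,0.001,0,0,0,0,0,0,0,0,0]

```text
time_s: 11.53
tool_pos: [531.0, 151.6, 145.2]
tcp_rot: [[-0.974, -0.226, -0.0], [-0.226, 0.974, 0.0], [0.0, 0.0, -1.0]]
ft_force: [-0.1, -2.3, -0.8]
width: 23.0
grasp_force: 108.4
```

```bash
python3 p.py
```

```text
local [-0.45  6.84] 145.24 F [-0.61 -2.25] -0.84 11.5333
```

Call:
servo_tool:
  steps: [0,0,0,0,-0.001,0,0,0,0,0,0,0,-0.006,0,0,0,0,0,0,-0.006,0,0,0,0,-0.0004,0,-0.001,0,0,0,0,0,-0.008,0,0]

```text
time_s: 11.95
tool_pos: [534.2, 143.6, 159.3]
tcp_rot: [[-0.974, -0.227, 0.002], [-0.227, 0.974, 0.001], [-0.002, 0.0, -1.0]]
ft_force: [-0.8, -0.3, -1.4]
width: 22.9
grasp_force: 108.4
```

Call:
servo_tool:
  steps: [0,0,0,0,-0.009,0,0,0,0,0,0,-0.009,0,0,0,0,0,0,0,0,0,0,0,0,0,0,0,0]

```text
time_s: 12.28
tool_pos: [537.8, 124.3, 158.1]
tcp_rot: [[-0.974, -0.225, -0.0], [-0.225, 0.974, -0.0], [0.0, 0.0, -1.0]]
ft_force: [0.4, 0.0, -2.1]
width: 22.8
grasp_force: 108.4
```

Call:
servo_tool:
  steps: [0,0,0,0,0,0.005,0,0,0,0,0,0,0.005,0,0,0,0,0,0,0.003,0,0,0,0,0,0,0,0,0,0,0,0,0.003,0,0]

```text
time_s: 12.7
tool_pos: [536.8, 128.1, 144.8]
tcp_rot: [[-0.974, -0.226, -0.001], [-0.226, 0.974, -0.0], [0.001, -0.0, -1.0]]
ft_force: [0.7, 0.7, -1.6]
width: 23.2
grasp_force: 108.4
```

Call:
servo_tool:
  steps: [0,0,0,0,0.002,0,0,0,0,0,0,0.001,0,0,0,0,0,0,0,0,0]

```text
time_s: 12.95
tool_pos: [536.4, 131.2, 145.5]
tcp_rot: [[-0.974, -0.227, 0.0], [-0.227, 0.974, -0.0], [-0.0, -0.0, -1.0]]
ft_force: [0.2, -1.1, -1.1]
width: 22.8
grasp_force: 108.4
```

```bash
python3 p.py
```

```text
local [  0.18 -14.16] 145.51 F [-0.05 -1.14] -1.1 12.95
```

Call:
servo_tool:
  steps: [0,0,0,0,0.0007,0,0,0,0,0,0,0.0007,0,0,0,0,0,0,0,0,0]

```text
time_s: 13.2
tool_pos: [536.3, 132.5, 145.5]
tcp_rot: [[-0.974, -0.226, 0.001], [-0.226, 0.974, 0.0], [-0.001, -0.0, -1.0]]
ft_force: [-0.5, -1.8, -0.2]
width: 22.7
grasp_force: 108.4
```

Call:
servo_tool:
  steps: [0,0,0,0,0.0007,0,0,0,0,0,0,0.0007,0,0,0,0,0,0,0,0,0]

```text
time_s: 13.45
tool_pos: [535.9, 133.9, 145.4]
tcp_rot: [[-0.974, -0.226, 0.0], [-0.226, 0.974, 0.0], [-0.0, 0.0, -1.0]]
ft_force: [1.2, -2.0, 0.4]
width: 22.9
grasp_force: 108.5
```

Call:
servo_tool:
  steps: [0,0,0,0,0.0007,0,0,0,0,0,0,0.0007,0,0,0,0,0,0,0,0,0]

```text
time_s: 13.7
tool_pos: [535.5, 135.4, 145.3]
tcp_rot: [[-0.974, -0.226, 0.0], [-0.226, 0.974, 0.0], [-0.0, 0.0, -1.0]]
ft_force: [1.2, -2.6, 0.0]
width: 22.9
grasp_force: 108.5
```

Call:
servo_tool:
  steps: [0,0,0,0,0.0007,0,0,0,0,0,0,0.0007,0,0,0,0,0,0,0,0,0]

```text
time_s: 13.95
tool_pos: [535.2, 136.5, 145.4]
tcp_rot: [[-0.974, -0.226, 0.0], [-0.226, 0.974, -0.0], [-0.0, -0.0, -1.0]]
ft_force: [1.0, -4.4, 1.9]
width: 23.1
grasp_force: 108.8
```

Call:
servo_tool:
  steps: [0,0,0,0,0.0007,0,0,0,0,0,0,0,0,0]

```text
time_s: 14.12
tool_pos: [535.1, 136.8, 145.5]
tcp_rot: [[-0.974, -0.227, 0.0], [-0.227, 0.974, -0.001], [-0.0, -0.001, -1.0]]
ft_force: [1.5, -5.9, 1.9]
width: 23.0
grasp_force: 108.9
```

```bash
python3 p.py
```

```text
local [ 0.2  -8.44] 145.45 F [ 0.15 -6.11] 1.9 14.1167
```

Call:
servo_tool:
  steps: [0,0,0,0,0.0007,0,0,0,0,0,0,0,0,0]

```text
time_s: 14.28
tool_pos: [535.0, 137.1, 145.5]
tcp_rot: [[-0.974, -0.227, 0.0], [-0.227, 0.974, -0.001], [-0.0, -0.001, -1.0]]
ft_force: [1.2, -7.3, 3.0]
width: 22.7
grasp_force: 108.9
```

Call:
servo_tool:
  steps: [0,0,0,0,0.0009,0,0,0,0,0,0,0,0,0]

```text
time_s: 14.45
tool_pos: [534.9, 137.5, 145.6]
tcp_rot: [[-0.974, -0.227, 0.001], [-0.227, 0.974, -0.002], [-0.0, -0.002, -1.0]]
ft_force: [2.2, -11.0, 3.3]
width: 22.7
grasp_force: 109.1
```

Call:
servo_tool:
  steps: [0,0,0,0,0.0002,0,0,0,0,0,0,0,0,0]

```text
time_s: 14.62
tool_pos: [534.9, 137.6, 145.6]
tcp_rot: [[-0.974, -0.227, 0.001], [-0.227, 0.974, -0.002], [-0.0, -0.002, -1.0]]
ft_force: [2.3, -12.6, 3.3]
width: 22.4
grasp_force: 109.1
```

```bash
python3 p.py
```

```text
local [ 0.2  -7.67] 145.58 F [ -0.65 -12.78] 3.27 14.6167
```

Call:
servo_tool:
  steps: [0,0,0,0,0,0,0,0,0,0,0,0,0,0,0,0,0,0,0,0,0,0,0,0,0,0,0,0]

```text
time_s: 14.95
tool_pos: [535.0, 137.6, 145.6]
tcp_rot: [[-0.974, -0.227, 0.001], [-0.227, 0.974, -0.002], [-0.0, -0.002, -1.0]]
ft_force: [1.5, -10.6, 3.2]
width: 22.8
grasp_force: 109.1
```

Call:
servo_tool:
  steps: [0,0,0,0,0,0,0,0,0,0,0,0,0,0,0,0,0,0,0,0,0,0,0,0,0,0,0,0]

```text
time_s: 15.28
tool_pos: [534.9, 137.6, 145.6]
tcp_rot: [[-0.974, -0.227, 0.001], [-0.227, 0.974, -0.002], [-0.0, -0.002, -1.0]]
ft_force: [2.6, -11.8, 3.0]
width: 22.9
grasp_force: 109.1
```

```bash
python3 p.py
```

```text
local [ 0.22 -7.68] 145.58 F [ -0.13 -12.09] 3.01 15.2833
```

The bite is confirmed: about 12 N held for over 0.6 s with no creep. I unload and withdraw.

Call:
servo_tool:
  steps: [0,0,0,0,-0.0008,0,0,0,0,0,0,-0.0008,0,0,0,0,0,0,-0.0015,0,0,0,0,0,0,-0.0025,0,0,0,0,0,0,0,0,0]

```text
time_s: 15.7
tool_pos: [535.5, 133.5, 145.0]
tcp_rot: [[-0.974, -0.226, -0.001], [-0.226, 0.974, 0.0], [0.001, 0.001, -1.0]]
ft_force: [0.1, -0.4, -1.1]
width: 22.5
grasp_force: 108.6
```

Call:
servo_tool:
  steps: [0,0,0,0,0,-0.006,0,0,0,0,0,0,-0.008,0,0,0,0,0,0,-0.01,0,0,0,0,0,0,-0.012,0,0,0,0,0,0,-0.014,0]

```text
time_s: 16.12
tool_pos: [535.8, 133.6, 196.6]
tcp_rot: [[-0.974, -0.226, 0.0], [-0.226, 0.974, 0.0], [-0.0, 0.0, -1.0]]
ft_force: [0.1, 1.5, -0.4]
width: 22.8
grasp_force: 108.6
```

Call:
servo_tool:
  steps: [0,0,0.0705,0,0,0,0,0,0,0.0705,0,0,0,0,0,0,0,0,0,0,0,0,0,0,0,0,0,0,0,0,0,0,0,0,0]

```text
time_s: 16.53
tool_pos: [535.9, 133.6, 195.9]
tcp_rot: [[-0.996, -0.089, 0.001], [-0.089, 0.996, 0.0], [-0.001, 0.0, -1.0]]
ft_force: [-0.4, -0.1, -2.0]
width: 23.1
grasp_force: 108.6
```

```bash
python3 - <<'E'
from h import *
for i in range(3):
    capture('side'); s=readout.observe(); p=s['tool_pos']; d=np.array([570.5,-247.6])-p[:2]; R=s['tcp_rot']; print(p.round(1),R.round(3)[:,1],'tool dx,dy',(R[:2,:2].T@d).round(1))
E
```

```text
[535.9 133.6 195.7] [-0.089  0.996  0.   ] tool dx,dy [  -0.7 -382.7]
[535.8 133.5 195.5] [-0.088  0.996  0.   ] tool dx,dy [  -0.9 -382.7]
[535.8 133.5 195.4] [-0.088  0.996 -0.   ] tool dx,dy [  -1.  -382.7]
```

Call:
servo_tool:
  steps: [0,0,0,0,-0.0382,0,0,0,0,0,0,-0.0382,0,0,0,0,0,0,-0.0382,0,0,0,0,0,0,-0.0382,0,0,0,0,0,0,-0.0382,0,0]

```text
time_s: 17.1
tool_pos: [552.3, -58.4, 195.3]
tcp_rot: [[-0.996, -0.088, -0.0], [-0.088, 0.996, 0.0], [0.0, 0.0, -1.0]]
ft_force: [1.3, -0.4, -1.3]
width: 22.9
grasp_force: 108.9
```

Call:
servo_tool:
  steps: [0,0,0,0,-0.0382,0,0,0,0,0,0,-0.0382,0,0,0,0,0,0,-0.0382,0,0,0,0,0,0,-0.0382,0,0,0,0,0,0,-0.0382,0,0]

```text
time_s: 17.52
tool_pos: [568.8, -249.0, 195.2]
tcp_rot: [[-0.996, -0.088, -0.0], [-0.088, 0.996, 0.0], [0.0, 0.0, -1.0]]
ft_force: [1.0, -0.2, -2.1]
width: 22.6
grasp_force: 108.9
```

Call:
servo_tool:
  steps: [0,0,0,-0.0008,0,0,0,0,0,0,0,0,0.03,0,0,0,0,0,0,0.03,0,0,0,0,0,0,0,0,0,0,0,0,0,0,0]

```text
time_s: 17.93
tool_pos: [568.6, -246.3, 133.9]
tcp_rot: [[-0.996, -0.087, -0.004], [-0.087, 0.996, 0.002], [0.004, 0.002, -1.0]]
ft_force: [-0.0, -0.0, -0.2]
width: 22.7
grasp_force: 108.8
```

```bash
python3 - <<'E'
from h import *
for i in range(4):
    b=snap('side','s4'); s=readout.observe(); p=s['tool_pos']; d=np.array([570.5,-247.6])-p[:2]; R=s['tcp_rot']; print(p.round(1),R.round(3)[:,1],'tool dx,dy',(R[:2,:2].T@d).round(1))
cv2.imwrite('pics/w.png',cv2.resize(b['image'][230:310,310:400,::-1],None,fx=6,fy=6,interpolation=cv2.INTER_CUBIC))
E
```

```text
[ 569.9 -246.7  135.5] [-0.088  0.996  0.   ] tool dx,dy [-0.5 -0.9]
[ 570.7 -247.   136.6] [-0.088  0.996 -0.001] tool dx,dy [ 0.2 -0.6]
[ 571.1 -247.1  137.1] [-0.088  0.996 -0.001] tool dx,dy [ 0.6 -0.4]
[ 571.1 -247.2  137.2] [-0.088  0.996 -0.002] tool dx,dy [ 0.7 -0.3]
```

View pics/w.png

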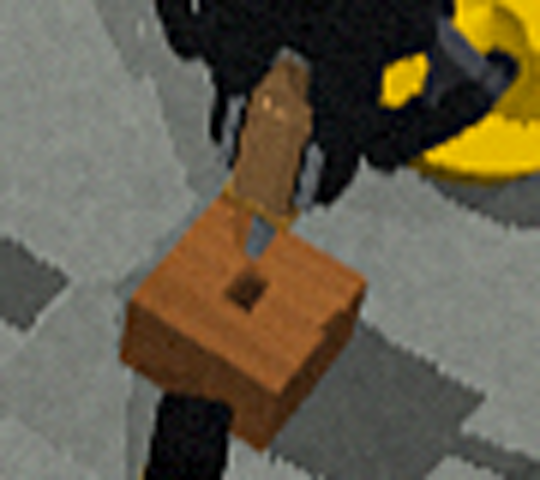

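The blade's tip at crop (260,245) hangs directly above the hole at (247,290). I lower it in.

Call:
servo_tool:
  steps: [0,0,0,0.0003,-0.0003,0.01,0,0,0,0,0,0,0.01,0,0,0,0,0,0,0.007,0,0,0,0,0,0,0.005,0,0,0,0,0,0,0,0]

```text
time_s: 18.55
tool_pos: [568.9, -246.9, 101.7]
tcp_rot: [[-0.996, -0.087, -0.002], [-0.087, 0.996, 0.001], [0.002, 0.001, -1.0]]
ft_force: [-0.1, 1.1, -1.2]
width: 22.9
grasp_force: 108.8
```

Call:
servo_tool:
  steps: [0,0,0,0,0,0.008,0,0,0,0,0,0,0.008,0,0,0,0,0,0,0.006,0,0,0,0,0,0,0,0,0,0,0,0,0,0,0]

```text
time_s: 18.97
tool_pos: [569.3, -247.2, 80.7]
tcp_rot: [[-0.996, -0.087, -0.001], [-0.087, 0.996, 0.0], [0.001, 0.001, -1.0]]
ft_force: [0.8, -0.1, -1.0]
width: 22.9
grasp_force: 108.8
```

Call:
servo_tool:
  steps: [0,0,0,0,0,0.001,0,0,0,0,0,0,0.001,0,0,0,0,0,0,0,0]

```text
time_s: 19.22
tool_pos: [569.7, -247.3, 79.5]
tcp_rot: [[-0.996, -0.087, 0.0], [-0.087, 0.996, -0.0], [-0.0, -0.0, -1.0]]
ft_force: [-0.3, -0.1, -0.6]
width: 22.7
grasp_force: 108.8
```

Call:
servo_tool:
  steps: [0,0,0,0,0,0.001,0,0,0,0,0,0,0,0]

```text
time_s: 19.38
tool_pos: [569.6, -247.3, 78.4]
tcp_rot: [[-0.996, -0.087, 0.0], [-0.087, 0.996, -0.0], [-0.0, -0.0, -1.0]]
ft_force: [0.6, -0.0, -1.1]
width: 22.6
grasp_force: 108.8
```

Call:
servo_tool:
  steps: [0,0,0,0,0,0.001,0,0,0,0,0,0,0,0]

```text
time_s: 19.55
tool_pos: [569.5, -247.3, 77.2]
tcp_rot: [[-0.996, -0.087, -0.0], [-0.087, 0.996, 0.0], [0.0, 0.0, -1.0]]
ft_force: [0.3, -0.3, -2.0]
width: 22.8
grasp_force: 108.8
```

Call:
servo_tool:
  steps: [0,0,0,0,0,0.001,0,0,0,0,0,0,0,0]

```text
time_s: 19.72
tool_pos: [569.7, -247.4, 76.8]
tcp_rot: [[-0.996, -0.087, 0.0], [-0.087, 0.996, -0.0], [-0.0, -0.0, -1.0]]
ft_force: [-2.0, 0.8, 3.8]
width: 22.6
grasp_force: 109.7
```

Call:
servo_tool:
  steps: [0,0,0,0,0,0.0007,0,0,0,0,0,0,0,0]

```text
time_s: 19.88
tool_pos: [569.7, -247.3, 76.8]
tcp_rot: [[-0.996, -0.087, 0.0], [-0.087, 0.996, -0.0], [-0.0, -0.0, -1.0]]
ft_force: [-4.1, 0.7, 10.6]
width: 23.2
grasp_force: 110.8
```

Seated at the same height as at the grasp (76.8 mm) with contact force. I release and rise.

Call:
servo_tool:
  steps: [0,0,0,0,0,-0.0005,0,0,0,0,0,0,0,0.3,0,0,0,0,0,0,0.6,0,0,0,0,0,0,1,0,0,0,0,0,0,1]

```text
time_s: 20.3
tool_pos: [569.6, -247.3, 76.0]
tcp_rot: [[-0.996, -0.087, -0.0], [-0.087, 0.996, 0.0], [0.0, 0.0, -1.0]]
ft_force: [-0.7, 0.4, 0.3]
width: 61.0
grasp_force: 0.0
```

Call:
servo_tool:
  steps: [0,0,0,0,0,0,1,0,0,0,0,0,0,1,0,0,0,0,0,0,1]

```text
time_s: 20.55
tool_pos: [569.6, -247.3, 76.0]
tcp_rot: [[-0.996, -0.087, -0.0], [-0.087, 0.996, 0.0], [0.0, 0.0, -1.0]]
ft_force: [0.3, 0.6, -0.2]
width: 85.6
grasp_force: 0.0
```

Call:
servo_tool:
  steps: [0,0,0,0,0,-0.02,1,0,0,0,0,0,-0.035,1,0,0,0,0,0,-0.04,1,0,0,0,0,0,-0.04,1,0,0,0,0,0,-0.03,1]

```text
time_s: 20.97
tool_pos: [570.2, -247.6, 244.4]
tcp_rot: [[-0.996, -0.087, 0.002], [-0.087, 0.996, -0.001], [-0.002, -0.001, -1.0]]
ft_force: [0.4, 0.0, -0.1]
width: 85.5
grasp_force: 0.0
```

Call:
servo_tool:
  steps: [0,0,0,0,0.039,0,1,0,0,0,0,0.039,0,1,0,0,0,0,0.039,0,1,0,0,0,0,0.039,0,1,0,0,0,0,0.039,0,1]

```text
time_s: 21.38
tool_pos: [552.1, -51.5, 241.3]
tcp_rot: [[-0.996, -0.086, 0.0], [-0.086, 0.996, -0.0], [-0.0, -0.0, -1.0]]
ft_force: [0.2, -0.0, -0.3]
width: 85.5
grasp_force: 0.0
```

```bash
python3 - <<'E'
from h import *
b=snap('side','s5'); t=snap('top','t5'); s=readout.observe(); print(s['tool_pos'],s['width'],s['time_s'])
P=cloud(b); m=(b['z_map']>0)&(np.hypot(P[...,0]-570,P[...,1]+247.5)<22)&(P[...,2]>90)&(P[...,2]<108); print(m.sum(),np.percentile(P[m][:,2],[50,95]),cv2.minAreaRect(P[m][:,:2].astype(np.float32)))
a=cv2.resize(b['image'][230:310,310:400,::-1],(390,347),interpolation=cv2.INTER_CUBIC)
c=cv2.resize(b['image'][:,:,::-1],(400,300)); c=np.vstack([c,np.zeros((47,400,3),np.uint8)])
cv2.imwrite('pics/x.png',np.hstack([a,c]))
E
```

```text
[551.68091795 -48.44021747 241.16882018] 85.35846854086577 21.4833
127 [ 97.90595579 100.37233607] ((568.404052734375, -248.13046264648438), (24.288801193237305, 23.69021987915039), 2.9919931888580322)
```

View pics/x.png

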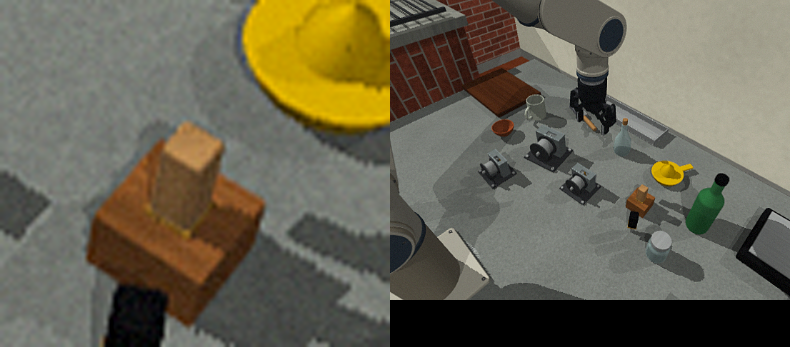

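The lever is home: its handle rests on the block at crop (185,180), its top measures 97.9 mm as at the start, and everything else looks undisturbed. I hand the job in.

```bash
python3 -c "
from h import *
print(arm.finish_job())"
```

```text
the job is handed in; nothing more can be done
None
```

I turned the star wheel to the bite in three strokes, held it at about 12 N for over 0.6 s, put the lever back fully home in its stand, and handed the job in at about 21.5 s; the other things look undisturbed.

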